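# Pin the hold-down clamp and secure it with its R-clip

### The job

On the welding table, push the headed pin of the hold-down clamp home, so that its head sits against the cheek and its cross-hole comes out on the other side. Then take the R-clip from the wooden rack, find the cross-hole by feel and, without forcing, push the clip's straight leg down through it until the bent leg has ridden over the pin and snapped in below, and let go. Leave the brush, the spacer ring and the spray can where they are.

Things in the scene. Friction and masses are not known exactly. Their poses are not given: they have to be found in the camera images.
- fixture: Hold-down clamp fixed to the table; origin: centre of the underside of its base plate (140 x 120 x 12 mm, x, y, z). Two grey cheeks, 50 mm (x), outer faces at y = +-28 mm, 95 mm high; between them the clamp arm runs to x = +105 mm (nothing above 95 mm). A round 24 mm steel pin runs through the cheeks along the fixture's y axis, its centre line 75 mm high.
- pin (a joint): Travel of the pin along the fixture's +y in m: 0 = 45 mm short of home, 0.045 = home (head against the cheek's face at y = -28 mm, a hard stop). Slides with about 9 N of friction, stays where left. Its head, on the -y end, is a disc 36 mm in diameter, 10 mm thick.
- rack: Wooden block 60 x 50 x 80 mm (x, y, z), fixed; origin at the centre of its underside. In its top a slot 26.5 mm long (x) and 7 mm wide (y) goes right through; the clip's legs hang in it
- clip: Steel R-clip, about 85 g, standing in the rack, its collar (24 x 14 x 6 mm, x, y, z; centre x = 6 mm) on the block's top. Origin: on the straight leg's centre line at the collar's underside, z up. Above the collar a double wire coil, 32 mm across, 14 mm thick (y), centre x = 6, z = 18 mm, top z = 34 mm: pinch it on its flat faces, along y. Clip y goes along the pin, either way round.
- clip_tip (a point): Round tip of the clip's straight leg, a 5 mm wire from the origin down to clip z = -64 mm. The pin's hole is 6.6 mm square, right through, nearly sharp-edged; before the pin is home it is hidden in the clamp. It leans up to 0.2 rad about the pin's axis either way (unmeasured); the shank turns under light friction, so the hole turns plumb as the leg goes in.
- clip_kink (a point): Inward kink of the bent leg. That 5 mm wire lies in the clip's xz plane on the +x side; centre line: x = 9 mm at the collar, 7 mm at z = -17 mm, 14.8 mm from z = -24 to -38 mm, kink at x = 9.5 mm, z = -46 mm, flared end at x = 17 mm, z = -57 mm. It first touches the pin when the straight leg is some 18 mm in the hole.
- clip_leg (a joint): Outward deflection of the bent leg in rad, hinged in the collar and sprung to 0 (5 N m/rad); about 0.1 while the kink passes the pin's widest part, near 0 when snapped in. Riding over takes roughly 5 to 15 N of push, then the force drops. Home: the pin's axis about 32 mm below the collar's underside, 20 mm clear between collar and pin.
- brush: Bystander: wire brush, 200 mm long, lying beyond the rack
- spacer: Bystander: steel spacer ring, 44 mm in diameter, 30 mm high, standing between the robot and the clamp
- spray_can: Bystander: can, 60 mm in diameter, 130 mm high, beyond the clamp's right
- pin_ref (a point): Point on the pin's axis 83 mm in +y from the head's outer face (so at fixture y = +45 mm with the pin home); axes as the fixture's; slides with the pin. The cross-hole lies here only roughly: hand-drilled, up to 11 mm off either way along y, NOT measured: look or feel for it. The pin's end lies 28 mm beyond the hole.

How it is judged:
By the outcome, as a careful person would: the job done as asked, in the order asked, and still so for the second after the job is handed in, with the robot touching nothing.
It also fails if it takes over 72 s, if anything falls off the work surface, if the arm or the gripper's body presses on something with over 40 N, if the wrist force passes 120 N, or if a joint passes its speed limit or range.

### The arm

A 7-joint arm with a two-finger parallel gripper is mounted at the origin on the work surface. World frame = base frame: x ahead of the robot, y to its left, z up, the work surface at z = 0. Lengths are in m, angles in degrees, forces in N, time in s.
With the tool pointing down it reaches from about 0.425 to 0.875 m from the base axis. Payload 4.7 kg.
Tool frame: the origin (TCP) lies on the mounting face of the last link; the fingertips stand 182 mm ahead of it and the grasp point (between the pads) lies 164 mm ahead of it; z points along the fingers, x is the direction in which the jaws open and shut, and the axes are right-handed (so a half turn about z gives the same grasp; the last joint's range is limited). The gripper opens to 87 mm and grips with 3 to 60 N. Pads are 19 mm wide; open, the fingers measure 117 mm over their backs; the gripper's body (75 mm by 190 mm) begins 51 mm behind the grasp point.
Start: joints at [-64.223, 18.392, -4.016, 83.108, 1.295, 78.541, -3.26], TCP at [0.274, 0.589, 0.405] pointing down, gripper open.
Joint ranges: [-163.93, 163.93], [-17.29, 119.83], [-79.2, 71.16], [3.27, 140.29], [-89.18, 269.18], [5.43, 117.66], [-154.24, 154.24]. Speed limits (degrees/s): [147.25, 147.25, 180, 180, 180, 180, 180].

### API

Orientations are given as [roll, pitch, yaw] about the fixed x, y, z axes, in that order (R = Rz(yaw) Ry(pitch) Rx(roll)).
In Python, from cell import status, cams, env, outline_of, landmark_of gives the robot as it stands. The module is installed in compiled form; this text tells all that it offers.
- The arm moves only by the tool jog_arm, never from a script. Its argument "rows" is a list of rows, each a list of 7 numbers: the closure, from 0 (fully open) to 1 (shut), then the shift along the tool's x, y, z in m, then the turn, a rotation vector about the tool's x, y, z in degrees. A call has 1 to 12 rows; each row shifts and turns the commanded pose from where the row before left it, along the tool's axes as they then stand; what a row does not reach is not made up. A row lasts 1/12 s, in which the tool goes at most 41.7 mm and 7.16 degrees, less where a joint would pass 70% of its speed; a pose out of reach is approached as far as the arm can. A call with a gripper value outside its range is refused whole. The fingers move at their own pace and stop on an object; "grip_force" is the grip in N (left out, the last holds). Time passes only in rows, so rows that do not move let the fingers close. It gives the time, the measured TCP pose, the force and the opening at its end, in the units of the state.
- status.get_obs(): the state, without advancing time (a new reading comes with each control period).
- cams.read_camera(name): name is "scene" or "top" or "wrist"; returns (picture, depth): 480x640x3 uint8, red, green, blue; 480x640 float32, m along the optical axis (not along the pixel's ray), 0 where there is no reading.
- cams.camera_params(name): a dict with "vfov" (degrees; the focal length in pixels is half the picture's height over the tangent of half this angle, whatever the lens; pixels are square), "cx", "cy" (the principal point, pixels), "eye" and "attitude" of the camera in the world. Camera axes: x right, y up, looking along -z (the intrinsics and any distortion apply to the point x, -y, -z); pixel columns grow to the right and rows downward; lengths in m; the calibration is good to about 2 mm. The wrist camera is an equidistant fisheye: a pixel r from the principal point sees the ray r / f radians off the axis. A picture is of the moment at which its call begins: read the wrist's pose just before it. camera_params takes no time and is no camera call; for the wrist camera it gives the pose at the moment of the call.
- env.sign_off(): hands the job in, once; it reports no verdict.
Trained networks look in the newest picture that a camera, given by its name, has taken for a name from the list of things; names that differ only in an ending like _2 or _b are one class to them, and where a whole thing is asked for, a point or a joint stands for the part that bears it (a point fixed in the world has none). Each returns a list of dicts, best first, with "conf" (0 to 1); they miss things now and then, are a little off and sometimes report something else, mostly with a low value. They report only what shows in the picture. A call takes as long as a camera call.
- outline_of(camera, name): "pixels" (480x640 bool, what is visible of it) and "box" ([left, top, right, bottom] in pixels, round what is visible of it).
- landmark_of(camera, name): "position" ([row, column] in pixels: a listed point, or the origin of a listed thing).
The state is a dict: "time_s": time; "qpos": joint angles; "joint_velocities": joint speeds; "effort": joint torques, N m; "tool_pos": TCP position; "tool_rot": TCP orientation; "force": force on the tool from outside, world axes, zero at the start; "wrist_torque": the same for the moment, N m; "grip_width": finger opening in m.
Only numpy, scipy, OpenCV 4.12 (cv2) and the standard library are available. Lean on these libraries where they do the work, as an engineer would, in place of code of your own. Each camera call takes 0.05 s, during which the arm holds its last target. There are 200 camera calls.

## Working session

There is one attempt and no reset: what is moved stays moved. The work goes in short steps, Python scripts to look and compute and a tool call to move; the robot and the scene stay as the last step left them, time stands still between calls to the robot, and variables do not carry over. Pictures are saved under pics/ and viewed, about 8 in all and at most 12, crops included, and the job is handed in when it is done.

Besides the shell and the picture viewer there is one more tool, called after "Request:" as a command line: name --pt "numbers of a row" for each row, then --argument value for the rest. jog_arm: Moves the arm, as the interface text tells. Its arguments: {"type":"object","properties":{"rows":{"type":"array"},"grip_force":{"type":"number"}},"required":["rows"]}

```bash
mkdir -p pics; cat > h.py <<'E'
import numpy as np, cv2
from cell import status, cams, env, outline_of, landmark_of
from scipy.spatial.transform import Rotation as R
def camR(p):
    a=np.array(p["attitude"],float)
    if a.shape==(3,3): return a
    if a.size==4: raise Exception(a)
    return R.from_euler('xyz',a,degrees=True).as_matrix()
def pts(name,d,rc,p=None):
    p=p or cams.camera_params(name); f=240/np.tan(np.radians(p["vfov"])/2)
    rc=np.atleast_2d(rc); u=(rc[:,1]-p["cx"])/f; v=(rc[:,0]-p["cy"])/f
    z=d[rc[:,0].astype(int),rc[:,1].astype(int)]
    if name=="wrist":
        r=np.hypot(u,v)+1e-9; s=np.tan(r)/r; u,v=u*s,v*s
    c=np.c_[u*z,-v*z,-z]
    return c@camR(p).T+np.array(p["eye"])
def proj(p,X,name):
    f=240/np.tan(np.radians(p["vfov"])/2)
    c=(np.atleast_2d(X)-np.array(p["eye"]))@camR(p); u=c[:,0]/-c[:,2]; v=-c[:,1]/-c[:,2]
    if name=="wrist":
        r=np.hypot(u,v)+1e-9; s=np.arctan(r)/r; u,v=u*s,v*s
    return np.c_[v*f+p["cy"],u*f+p["cx"]]
E
python3 - <<'E'
from h import *
print(status.get_obs())
for c in ["scene","top"]:
    p=cams.camera_params(c); print(c,p)
    im,d=cams.read_camera(c); cv2.imwrite(f"pics/{c}0.png",im[:,:,::-1]); np.save(c+"d.npy",d)
    for n in ["fixture","pin","rack","clip","spacer","spray_can","brush"]:
        o=outline_of(c,n)
        if o:
            rc=np.argwhere(o[0]["pixels"]); P=pts(c,d,rc,p); P=P[d[rc[:,0],rc[:,1]]>0]
            print(n,round(o[0]["conf"],2),o[0]["box"],np.percentile(P,[2,50,98],axis=0).round(3).tolist())
        l=landmark_of(c,n)
        if l: print("  lm",l[0]["position"],round(l[0]["conf"],2))
    for n in ["pin_ref","clip_tip"]:
        l=landmark_of(c,n); print(n,[(x["position"],x["conf"]) for x in l[:1]])
E
```

```text
{'time_s': 0.0, 'qpos': array([-64.22489564,  18.4396799 ,  -4.01514011,  83.17668141,
         1.29293317,  78.5400667 ,  -3.25821868]), 'joint_velocities': array([ 0.0909199 ,  0.06743135, -0.05139142,  0.06371299, -0.04969953,
       -0.03227577, -0.03826607]), 'effort': array([ 2.05362194e-04, -4.91298294e+01, -4.04154276e-01, -3.12532425e+01,
       -6.41836273e-02,  4.36759565e-02,  1.65912284e-04]), 'tool_pos': array([0.27430292, 0.58905249, 0.40363848]), 'tool_rot': array([1.79996095e+02, 1.11299697e-01, 6.50356782e+01]), 'force': array([-0.21442082, -0.74843742, -0.1912819 ]), 'wrist_torque': array([-0.00390997,  0.02402941,  0.00471027]), 'grip_width': 0.08718917083439987}
scene {'vfov': 48.92157043485398, 'cx': 317.7390750550527, 'cy': 235.52328385476866, 'eye': array([1.13499453, 0.42959231, 0.62111569]), 'attitude': array([ 54.04482352,   1.24622573, 128.82183728])}
fixture 0.89 [250.6, 205.6, 345.2, 298.3] [[0.497, -0.167, 0.0], [0.587, -0.082, 0.029], [0.676, -0.039, 0.094]]
  lm [259.4, 298.5] 0.64
pin 0.86 [256.9, 205.1, 316.6, 240.4] [[0.464, -0.25, 0.0], [0.569, -0.15, 0.081], [0.582, -0.058, 0.092]]Traceback (most recent call last):
  File "<stdin>", line 11, in <module>
ValueError: it knows: brush, clip, clip_kink, clip_tip, fixture, pin_ref, rack, spacer, spray_can
```

```bash
python3 - <<'E'
from h import *
for c in ["scene","top"]:
    p=cams.camera_params(c); print(c,p)
    im,d=cams.read_camera(c); cv2.imwrite(f"pics/{c}0.png",im[:,:,::-1]); np.save(c+"d.npy",d)
    for n in ["fixture","pin_ref","rack","clip","spacer","spray_can","brush"]:
        o=outline_of(c,n)
        if o:
            rc=np.argwhere(o[0]["pixels"]); P=pts(c,d,rc,p); P=P[d[rc[:,0],rc[:,1]]>0]
            print(n,round(o[0]["conf"],2),o[0]["box"],np.percentile(P,[2,50,98],axis=0).round(3).tolist())
            if n in("fixture","rack","clip","pin_ref"):
                zt=np.percentile(P[:,2],97)
                Q=P[np.abs(P[:,2]-zt)<.006]; r=cv2.minAreaRect(Q[:,:2].astype(np.float32)*1000); print("  toprect",zt.round(3),r)
    for n in ["pin_ref","clip_tip","fixture","clip","rack"]:
        l=landmark_of(c,n); print(n,[(x["position"],round(x["conf"],2),pts(c,d,[x["position"]],p).round(3).tolist()) for x in l[:1]])
a=cv2.imread("pics/scene0.png");b=cv2.imread("pics/top0.png")
cv2.imwrite("pics/v1.png",a); print(status.get_obs()["time_s"])
E
```

```text
scene {'vfov': 48.92157043485398, 'cx': 317.7390750550527, 'cy': 235.52328385476866, 'eye': array([1.13499453, 0.42959231, 0.62111569]), 'attitude': array([ 54.04482352,   1.24622573, 128.82183728])}
fixture 0.75 [245.4, 205.4, 341.5, 296.2] [[0.499, -0.166, 0.002], [0.587, -0.082, 0.03], [0.676, -0.039, 0.094]]
  toprect 0.094 ((589.919677734375, -99.11090087890625), (139.1701202392578, 103.02505493164062), 37.400760650634766)
pin_ref 0.88 [256.9, 205.0, 319.1, 239.2] [[0.549, -0.173, 0.063], [0.569, -0.149, 0.082], [0.582, -0.058, 0.092]]
  toprect 0.091 ((569.6937866210938, -117.12110137939453), (117.64341735839844, 29.9869384765625), 89.70423889160156)
rack 0.74 [437.9, 301.7, 496.4, 371.8] [[0.56, 0.218, 0.001], [0.603, 0.257, 0.055], [0.616, 0.279, 0.081]]
  toprect 0.08 ((581.0722045898438, 248.02284240722656), (51.76300811767578, 62.44584655761719), 72.72636413574219)
clip 0.92 [462.7, 294.8, 483.9, 317.1] [[0.567, 0.241, 0.082], [0.582, 0.251, 0.1], [0.594, 0.259, 0.113]]
  toprect 0.113 ((579.1532592773438, 249.69052124023438), (13.850991249084473, 23.664743423461914), 67.7
[... 1356 characters left out ...]
.116]]
  toprect 0.115 ((574.89111328125, 250.0203094482422), (12.780426025390625, 20.594022750854492), 75.9808349609375)
spacer 0.68 [242.4, 320.5, 264.8, 339.9] [[0.369, 0.067, -0.001], [0.389, 0.087, 0.029], [0.41, 0.109, 0.034]]
spray_can 0.82 [450.5, 165.8, 491.2, 212.5] [[0.69, -0.362, 0.012], [0.706, -0.331, 0.12], [0.743, -0.309, 0.133]]
brush 0.82 [189.9, 128.2, 224.5, 211.8] [[0.632, 0.208, 0.007], [0.701, 0.225, 0.018], [0.82, 0.254, 0.024]]
pin_ref [([249.2, 352.1], 0.78, [[0.559, -0.099, 0.091]])]
clip_tip []
fixture [([260.2, 353.0], 0.83, [[0.537, -0.102, 0.091]])]
clip [([234.9, 177.3], 0.51, [[0.562, 0.254, 0.081]])]
rack [([239.7, 190.9], 0.72, [[0.558, 0.229, 0.065]])]
1.5
```

View pics/top0.png

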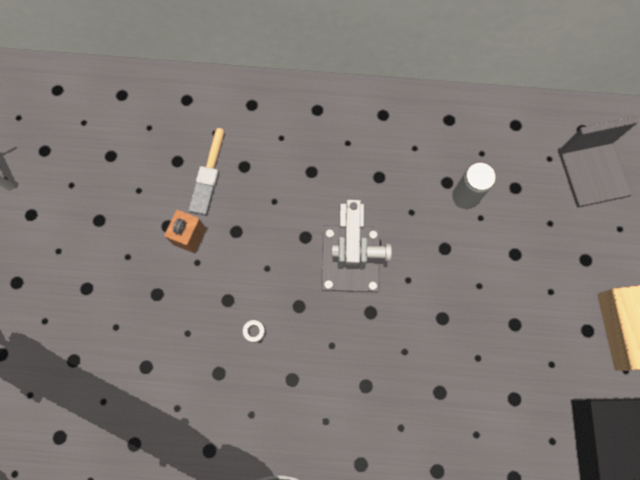

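View pics/scene0.png

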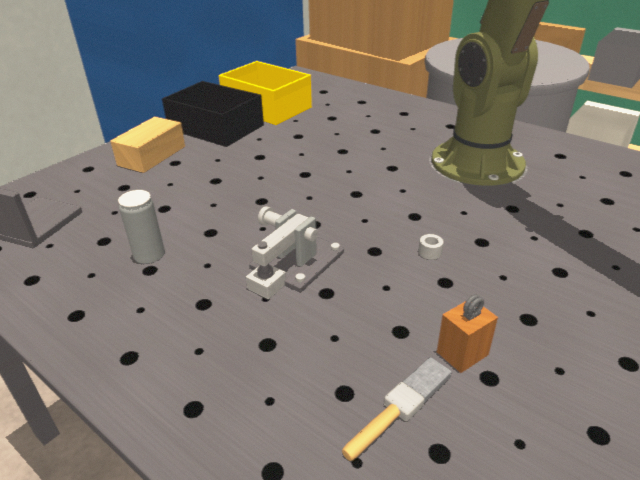

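```bash
cat >> h.py <<'E'
def toolR(o): return R.from_euler('xyz',o["tool_rot"],degrees=True).as_matrix()
def plan(target,yaw=None,o=None,vmax=.040):
    "tool-axis shift (m) & turn about tool z (deg) from the measured pose; pure shift first, then turn"
    o=o or status.get_obs(); M=toolR(o); s=M.T@(np.array(target)-o["tool_pos"])
    n=int(np.ceil(np.linalg.norm(s)/vmax)); r=None
    if yaw is not None: r=(R.from_matrix(M).inv()*R.from_euler('xyz',[180,0,yaw],degrees=True)).as_rotvec(degrees=True).round(2)
    print("shift",s.round(4),"rows",n,"each",(s/max(n,1)).round(4),"turn",r)
E
python3 - <<'E'
from h import *
o=status.get_obs(); p=cams.camera_params("wrist"); M=toolR(o)
print(M.T@(np.array(p["eye"])-o["tool_pos"]), (M.T@camR(p)).round(3), p["vfov"],p["cx"],p["cy"])
plan([.50,.22,.36],72)
E
```

```text
[ 0.00015637 -0.08002264  0.02042299] [[ 1.     0.     0.001]
 [ 0.001 -0.958 -0.287]
 [ 0.001  0.287 -0.958]] 65.70646984690485 313.62067266153707 247.63502957568605
shift [-0.2395  0.3604  0.0448] rows 11 each [-0.0218  0.0328  0.0041] turn [ 0.   -0.   -6.97]
```

Request:
jog_arm --pt "0 -0.0185 0.036 0.004 0 0 0" --pt "0 -0.0185 0.036 0.004 0 0 0" --pt "0 -0.0185 0.036 0.004 0 0 0" --pt "0 -0.0185 0.036 0.004 0 0 0" --pt "0 -0.0185 0.036 0.004 0 0 0" --pt "0 -0.0185 0.036 0.004 0 0 0" --pt "0 -0.0185 0.036 0.004 0 0 0" --pt "0 -0.0185 0.036 0.004 0 0 0" --pt "0 -0.0185 0.036 0.004 0 0 0" --pt "0 -0.0185 0.036 0.004 0 0 0" --pt "0 -0.0185 0.036 0.004 0 0 0" --pt "0 0 0 0 0 0 -7"

```text
time_s: 2.5
tool_pos: [0.5524, 0.2278, 0.3603]
tool_rot: [179.7, 0.3, 71.3]
force: [0.3, -1.4, 0.2]
grip_width: 0.0873
```

```bash
cat > look.py <<'E'
from h import *
import sys
def look(tag,names=()):
    p=cams.camera_params("wrist"); im,d=cams.read_camera("wrist"); cv2.imwrite(f"pics/{tag}.png",im[:,:,::-1]); np.savez(tag,d=d,eye=p["eye"],att=p["attitude"])
    out={}
    for n in names:
        o=outline_of("wrist",n); l=landmark_of("wrist",n)
        if o:
            rc=np.argwhere(o[0]["pixels"]); rc=rc[d[rc[:,0],rc[:,1]]>0]; P=pts("wrist",d,rc,p); out[n]=P
            print(n,round(o[0]["conf"],2),o[0]["box"],np.percentile(P,[1,50,99],axis=0).round(4).tolist())
            zt=np.percentile(P[:,2],95); Q=P[np.abs(P[:,2]-zt)<.005]; print("  toprect",zt.round(4),cv2.minAreaRect(Q[:,:2].astype(np.float32)*1000))
        if l: print("  lm",l[0]["position"],round(l[0]["conf"],2),pts("wrist",d,[l[0]["position"]],p).round(4))
    return im,d,p,out
E
python3 - <<'E'
from look import *
o=status.get_obs(); print(o["time_s"],o["tool_pos"],o["tool_rot"],o["joint_velocities"].round(1))
look("w1",["rack","clip"])
E
```

```text
2.5 [0.55238858 0.22782456 0.36025534] [179.72883109   0.27010231  71.32884633] [  5.1  -1.1 -13.8   0.4  -0.3   1.6  84.7]
rack 0.93 [320.6, 211.8, 383.5, 312.0] [[0.544, 0.2203, 0.0038], [0.5642, 0.2511, 0.0793], [0.6108, 0.2786, 0.081]]
  toprect 0.0806 ((579.2523803710938, 248.12213134765625), (49.60859298706055, 61.381587982177734), 73.63555145263672)
  lm [241.5, 347.0] 0.81 [[0.5547 0.2513 0.0791]]
clip 0.78 [343.0, 255.0, 368.1, 298.4] [[0.5603, 0.24, 0.085], [0.5713, 0.2494, 0.1097], [0.5874, 0.258, 0.1137]]
  toprect 0.1131 ((575.8538818359375, 248.5129852294922), (13.500694274902344, 23.342193603515625), 71.90977478027344)
  lm [259.7, 349.5] 0.88 [[0.5609 0.2494 0.1014]]
```

View pics/w1.png

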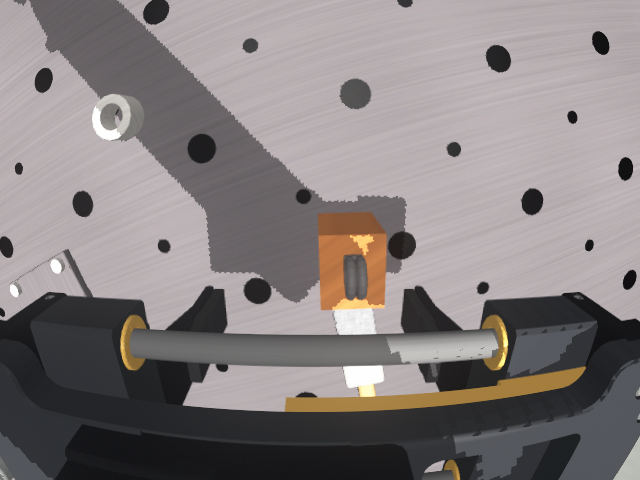

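Request:
jog_arm --pt "0 -0.035 0.0115 0 0 0 0" --pt "0 -0.035 0.0115 0 0 0 0" --pt "0 -0.035 0.0115 0 0 0 0" --pt "0 -0.035 0.0115 0 0 0 0" --pt "0 -0.035 0.0115 0 0 0 0" --pt "0 -0.035 0.0115 0 0 0 0" --pt "0 -0.035 0.0115 0 0 0 0" --pt "0 -0.035 0.0115 0 0 0 0" --pt "0 -0.035 0.0115 0 0 0 0" --pt "1 0 0 0 0 0 -6" --pt "1 0 0 0 0 0 -6" --pt "1 0 0 0 0 0 -6"

```text
time_s: 3.75
tool_pos: [0.5489, -0.093, 0.361]
tool_rot: [180.0, -0.0, 90.3]
force: [0.6, 0.6, 1.1]
grip_width: 0.074
```

```bash
python3 - <<'E'
from look import *
o=status.get_obs(); print(o["time_s"],o["tool_pos"],o["tool_rot"],o["joint_velocities"].round(1))
im,d,p,out=look("w2",["fixture","pin_ref"])
P=out["pin_ref"]
for z in (.075,.082): 
    Q=P[P[:,2]>z]; c=Q.mean(0); w,v=np.linalg.eigh(np.cov(Q[:,:2].T)); print(z,c,np.degrees(np.arctan2(v[1,1],v[0,1])))
F=out["fixture"]
B=F[(F[:,2]<.02)]; print(cv2.minAreaRect(B[:,:2].astype(np.float32)*1000)); 
A=F[F[:,2]>.07]; print(cv2.minAreaRect(A[:,:2].astype(np.float32)*1000)); 
E
```

```text
3.75 [ 0.54885405 -0.09301979  0.36100947] [ 1.79968864e+02 -4.43578866e-02  9.02897022e+01] [ 4.2 -0.1 -6.4 -0.1  0.9 -0.1 70.7]
fixture 0.86 [198.5, 161.8, 371.0, 385.3] [[0.4899, -0.1715, 0.0096], [0.5491, -0.1012, 0.0193], [0.653, -0.0414, 0.0952]]
  toprect 0.0943 ((599.19287109375, -122.20053100585938), (129.23951721191406, 103.31407928466797), 2.333937644958496)
  lm [237.2, 302.0] 0.63 [[ 0.537  -0.1007  0.0885]]
pin_ref 0.62 [201.5, 240.0, 361.2, 288.4] [[0.5457, -0.1749, 0.0723], [0.5569, -0.1479, 0.0851], [0.5758, -0.0601, 0.0929]]
  toprect 0.0915 ((555.0700073242188, -118.40628051757812), (26.92939567565918, 115.25946807861328), 8.210784912109375)
  lm [259.7, 311.8] 0.83 [[ 0.5528 -0.0937  0.091 ]]
0.075 [ 0.55807217 -0.13481569  0.08480034] 92.56056448848103
0.082 [ 0.55949347 -0.1358192   0.0861543 ] 92.54961645450906
((611.8467407226562, -116.0854721069336), (244.54318237304688, 160.8845977783203), 3.12809419631958)
((581.2296142578125, -101.75930786132812), (147.55935668945312, 109.06060028076172), 38.02586364746094)
```

View pics/w2.png

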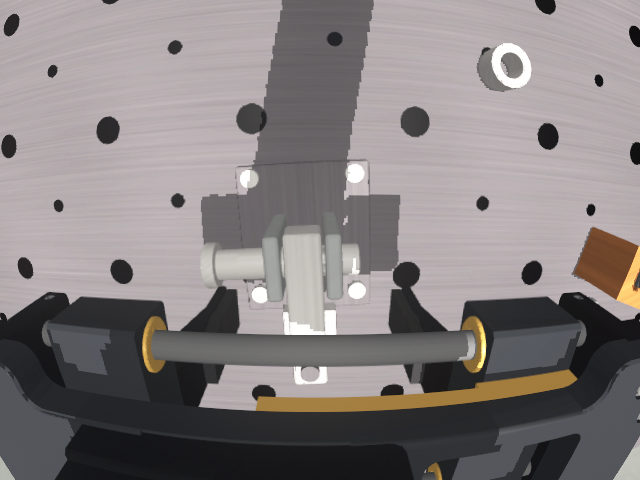

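Request:
jog_arm --pt "1 0 0 0 0 0 -2.6" --pt "1 -0.037 0.0037 0 0 0 0" --pt "1 -0.037 0.0037 0 0 0 0" --pt "1 -0.037 0.0037 0 0 0 0" --pt "1 0 0 0.03 0 0 0" --pt "1 0 0 0.03 0 0 0" --pt "1 0 0 0.03 0 0 0" --pt "1 0 0 0.03 0 0 0" --pt "1 0 0 0 0 0 0" --pt "1 0 0 0 0 0 0"

```text
time_s: 4.83
tool_pos: [0.5645, -0.2036, 0.2396]
tool_rot: [-179.8, -0.0, 92.6]
force: [-0.6, -0.0, 0.9]
grip_width: 0.0004
```

Request:
jog_arm --pt "1 0.005 0 0 0 0 0" --pt "1 0.005 0 0 0 0 0" --pt "1 0.003 0 0 0 0 0" --pt "1 0.003 0 0 0 0 0" --pt "1 0.003 0 0 0 0 0" --pt "1 0.003 0 0 0 0 0" --pt "1 0.003 0 0 0 0 0" --pt "1 0.003 0 0 0 0 0"

```text
time_s: 5.5
tool_pos: [0.5642, -0.1801, 0.2426]
tool_rot: [179.7, 0.4, 92.5]
force: [2.9, -8.2, -0.5]
grip_width: 0.0008
```

```bash
python3 - <<'E'
from look import *
o=status.get_obs(); print(o["time_s"],o["tool_pos"],o["tool_rot"],o["force"])
im,d,p,out=look("w3",["pin_ref","fixture"])
E
```

```text
5.5 [ 0.56421573 -0.18012495  0.24263863] [179.70966825   0.40190603  92.46447277] [ 2.94020898 -8.20829649 -0.46338099]
pin_ref 0.89 [338.2, 280.5, 568.8, 324.4] [[0.5446, -0.1701, 0.0651], [0.5493, -0.1534, 0.078], [0.5572, -0.0563, 0.0944]]
  toprect 0.0858 ((552.0098266601562, -115.650146484375), (108.96824645996094, 11.852128028869629), 89.57794952392578)
fixture 0.89 [336.3, 153.7, 571.5, 471.8] [[0.4899, -0.1647, 0.0096], [0.5357, -0.1096, 0.0127], [0.6433, -0.0464, 0.0949]]
  toprect 0.0939 ((593.3834838867188, -98.16242980957031), (119.71682739257812, 55.52866744995117), 3.950209140777588)
  lm [265.6, 435.5] 0.97 [[ 0.5368 -0.1272  0.0699]]
```

Request:
jog_arm --pt "1 0.003 0 0 0 0 0" --pt "1 0.003 0 0 0 0 0" --pt "1 0.003 0 0 0 0 0" --pt "1 0.003 0 0 0 0 0" --pt "1 0.003 0 0 0 0 0" --pt "1 0.003 0 0 0 0 0" --pt "1 0.003 0 0 0 0 0" --pt "1 0.003 0 0 0 0 0" --pt "1 0.003 0 0 0 0 0" --pt "1 0.003 0 0 0 0 0"

```text
time_s: 6.58
tool_pos: [0.5627, -0.1503, 0.2426]
tool_rot: [179.7, 0.4, 92.4]
force: [1.0, -8.5, 1.7]
grip_width: 0.0005
```

Request:
jog_arm --pt "1 0.002 0 0 0 0 0" --pt "1 0.002 0 0 0 0 0" --pt "1 0.001 0 0 0 0 0"

```text
time_s: 6.83
tool_pos: [0.5624, -0.1479, 0.2427]
tool_rot: [179.7, 0.6, 92.4]
force: [3.2, -15.9, -1.0]
grip_width: 0.0002
```

Request:
jog_arm --pt "1 0.0015 0 0 0 0 0" --pt "1 0.0015 0 0 0 0 0"

```text
time_s: 7.0
tool_pos: [0.5622, -0.1472, 0.2428]
tool_rot: [179.6, 0.8, 92.3]
force: [3.6, -21.8, -2.9]
grip_width: 0.0004
```

Request:
jog_arm --pt "1 0.002 0 0 0 0 0" --pt "1 0 0 0 0 0 0"

```text
time_s: 7.17
tool_pos: [0.562, -0.1468, 0.2429]
tool_rot: [179.6, 1.0, 92.2]
force: [3.4, -22.6, -3.9]
grip_width: 0.0007
```

Request:
jog_arm --pt "1 -0.01 0 0 0 0 0" --pt "1 -0.01 0 0 0 0 0" --pt "1 -0.01 0 0 0 0 0" --pt "1 0 0 -0.03 0 0 0" --pt "1 0 0 -0.03 0 0 0" --pt "1 0 0 -0.03 0 0 0" --pt "0.5 0.03 -0.012 -0.01 0 0 0" --pt "0.5 0.03 -0.012 0 0 0 0" --pt "0.5 0.03 -0.012 0 0 0 0" --pt "0.5 0 0 0 0 0 0" --pt "0.5 0 0 0 0 0 0"

```text
time_s: 8.08
tool_pos: [0.5228, -0.0756, 0.341]
tool_rot: [180.0, -0.1, 92.9]
force: [0.0, -0.8, 1.7]
grip_width: 0.0259
```

```bash
python3 - <<'E'
from look import *
o=status.get_obs(); print(o["time_s"],o["tool_pos"],o["tool_rot"],o["force"])
im,d,p,out=look("w4",["pin_ref","fixture"])
P=out["pin_ref"]; print(np.percentile(P[:,1],[0.2,1,99,99.8]))
b=cv2.resize(im[150:400,160:460],None,fx=2.4,fy=2.4,interpolation=cv2.INTER_CUBIC); cv2.imwrite("pics/w4c.png",b[:,:,::-1])
E
```

```text
8.0833 [ 0.52278042 -0.07563883  0.34104806] [ 1.79980996e+02 -8.65020562e-02  9.29222217e+01] [ 0.04257759 -0.81162137  1.71200528]
  lm [297.2, 336.0] 0.98 [[ 0.549  -0.0579  0.0841]]
fixture 0.93 [211.5, 193.1, 389.9, 396.5] [[0.4887, -0.1593, 0.009], [0.5357, -0.0897, 0.0124], [0.6544, -0.028, 0.0952]]
  toprect 0.094 ((585.1082763671875, -103.41677856445312), (102.36576843261719, 64.94857025146484), 3.5399365425109863)
  lm [270.3, 284.3] 0.7 [[ 0.5338 -0.0949  0.0761]]Traceback (most recent call last):
  File "<stdin>", line 4, in <module>
KeyError: 'pin_ref'
```

```bash
python3 - <<'E'
import cv2
im=cv2.imread("pics/w4.png")
b=cv2.resize(im[230:350,230:390],None,fx=5,fy=5,interpolation=cv2.INTER_CUBIC); cv2.imwrite("pics/w4c.png",b)
E
```

```text
(no output)
```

View pics/w4c.png

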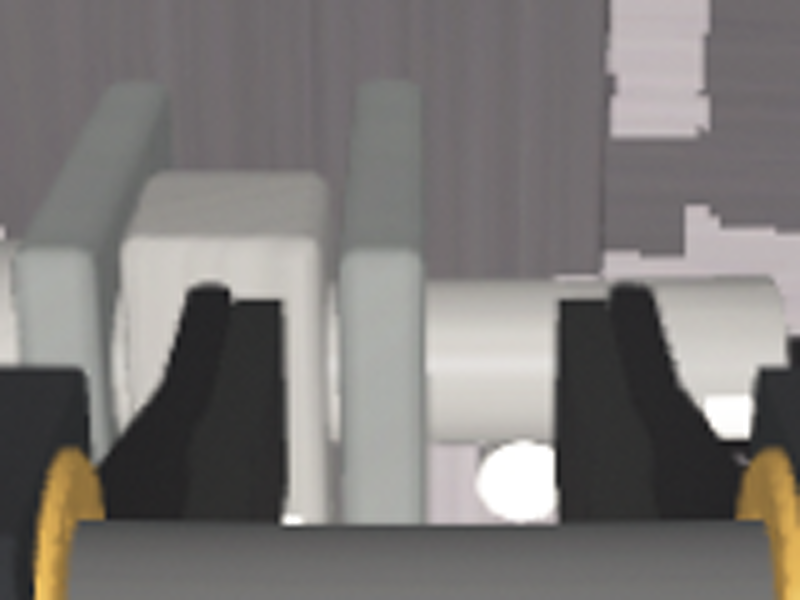

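Request:
jog_arm --pt "0 0.022 0.03 0 0 0 0" --pt "0 0.022 0.025 0 0 0 0" --pt "0 0 0 0 0 0 0" --pt "0 0 0 0 0 0 0" --pt "0 0 0 0 0 0 0"

```text
time_s: 8.75
tool_pos: [0.5761, -0.0326, 0.3402]
tool_rot: [-179.9, 0.1, 92.6]
force: [-0.2, -0.9, 0.1]
grip_width: 0.0689
```

```bash
python3 - <<'E'
from look import *
o=status.get_obs(); print(o["time_s"],o["tool_pos"],o["tool_rot"],o["force"])
im,d,p,out=look("w5",["pin_ref","fixture"])
l=landmark_of("wrist","pin_ref"); r,c=map(int,l[0]["position"]) if l else (260,300)
r0,c0=max(r-60,0),max(c-80,0); print(r0,c0)
b=cv2.resize(im[r0:r0+120,c0:c0+160],None,fx=5,fy=5,interpolation=cv2.INTER_CUBIC); cv2.imwrite("pics/w5c.png",b[:,:,::-1])
E
```

```text
8.75 [ 0.57606488 -0.03264797  0.34021018] [-1.79924397e+02  5.96234099e-02  9.25722032e+01] [-0.16403496 -0.85081272  0.06182539]
pin_ref 0.67 [158.5, 208.0, 337.6, 255.3] [[0.5438, -0.1375, 0.0116], [0.5541, -0.0514, 0.085], [0.5728, -0.0218, 0.0928]]
  toprect 0.0915 ((551.0452880859375, -81.11508178710938), (30.972209930419922, 116.45805358886719), 8.14722728729248)
  lm [226.1, 282.8] 0.85 [[ 0.5523 -0.0536  0.0857]]
fixture 0.91 [157.3, 128.5, 334.3, 369.1] [[0.4901, -0.1576, 0.0099], [0.5482, -0.0855, 0.0294], [0.6561, -0.0256, 0.0952]]
  toprect 0.0943 ((598.2522583007812, -103.05931854248047), (128.4471893310547, 65.88912963867188), 2.8063535690307617)
  lm [210.9, 236.8] 0.6 [[ 0.5418 -0.0824  0.093 ]]
166 202
```

View pics/w5c.png

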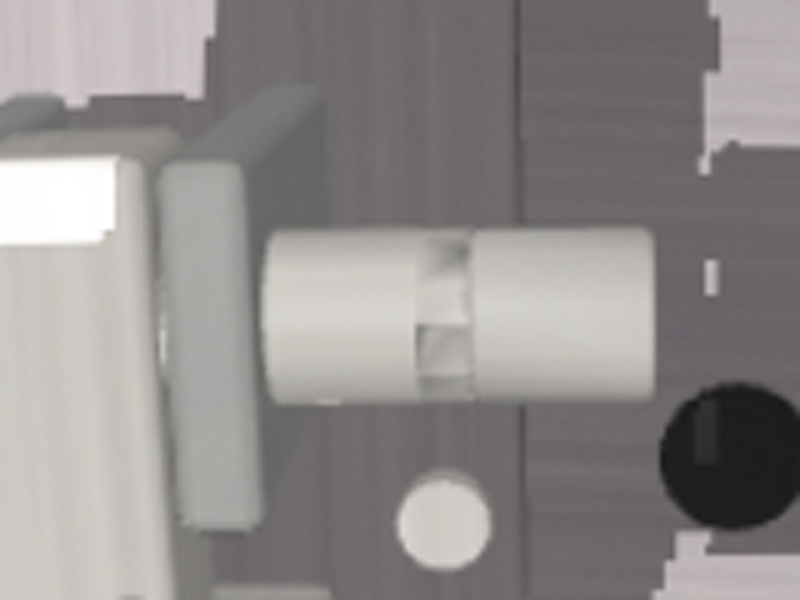

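```bash
cat >> h.py <<'E'
def rayz(p,rc,z):
    f=240/np.tan(np.radians(p["vfov"])/2); u=(rc[1]-p["cx"])/f; v=(rc[0]-p["cy"])/f; r=np.hypot(u,v)+1e-9; s=np.tan(r)/r
    w=camR(p)@np.array([u*s,-v*s,-1]); e=np.array(p["eye"]); return e+w*(z-e[2])/w[2]
E
python3 - <<'E'
from h import *
p=cams.camera_params("wrist"); q=np.load("w5.npz"); p["eye"]=q["eye"]; p["attitude"]=q["att"]
f=lambda x,y:(166+y/5,202+x/5)
for n,a,z in [("hole",f(444,350),.0868),("end",f(655,317),.086),("holetop edge",f(444,232),.072),("bot edge",f(444,402),.078),("mid",f(444,317),.0866)]: print(n,rayz(p,a,z).round(4))
e=p["eye"]; A=np.array([0.5595,-.045,.075]); print(e)
# fit axis x from silhouette: bisector of the edges
d1=rayz(p,f(444,232),.05)-e; d2=rayz(p,f(444,402),.05)-e; d=d1/np.linalg.norm(d1)+d2/np.linalg.norm(d2); print("axis",(e+d*(.075-e[2])/d[2]).round(4))
# grasp plan
c,s=np.cos(np.radians(-17.5)),np.sin(np.radians(-17.5))
plan([.576,.2485,.36],72.5)
E
```

```text
hole [ 0.5584 -0.0481  0.0868]
end [ 0.5529 -0.021   0.086 ]
holetop edge [ 0.5457 -0.0494  0.072 ]
bot edge [ 0.568  -0.0484  0.078 ]
mid [ 0.554  -0.0483  0.0866]
[ 0.49622803 -0.03564803  0.31988639]
axis [ 0.5569 -0.0489  0.075 ]
shift [ 0.2807  0.0128 -0.019 ] rows 8 each [ 0.0351  0.0016 -0.0024] turn [ 2.000e-02 -1.000e-02  2.006e+01]
```

Request:
jog_arm --pt "0 0.0346 0.0033 0.001 0 0 0" --pt "0 0.0346 0.0033 0.001 0 0 0" --pt "0 0.0346 0.0033 0.001 0 0 0" --pt "0 0.0346 0.0033 0.001 0 0 0" --pt "0 0.0346 0.0033 0.001 0 0 0" --pt "0 0.0346 0.0033 0.001 0 0 0" --pt "0 0.0346 0.0033 0.001 0 0 0" --pt "0 0.0346 0.0033 0.001 0 0 0" --pt "0 0 0 0 0 0 6.7" --pt "0 0 0 0 0 0 6.7" --pt "0 0 0 0 0 0 6.6" --pt "0 0 0 0 0 0 0"

```text
time_s: 10.05
tool_pos: [0.5896, 0.246, 0.3328]
tool_rot: [180.0, 0.0, 72.5]
force: [-1.0, 0.1, 0.0]
grip_width: 0.0868
```

```bash
python3 - <<'E'
from look import *
o=status.get_obs(); print(o["time_s"],o["tool_pos"],o["tool_rot"],o["force"])
im,d,p,out=look("w6",["rack","clip"])
l=landmark_of("wrist","clip"); r,c=map(int,l[0]["position"]) if l else (230,310)
if l: print("origin",rayz(p,l[0]["position"],.0805))
P=out.get("clip")
if P is not None:
    for z0,z1 in((.112,.12),(.105,.112),(.098,.105),(.084,.098),(.075,.088)):
        Q=P[(P[:,2]>z0)&(P[:,2]<z1)]
        if len(Q)>5: print(z0,len(Q),cv2.minAreaRect(Q[:,:2].astype(np.float32)*1000))
r0,c0=max(r-60,0),max(c-80,0); print(r0,c0)
b=cv2.resize(im[r0:r0+120,c0:c0+160],None,fx=5,fy=5,interpolation=cv2.INTER_CUBIC); cv2.imwrite("pics/w6c.png",b[:,:,::-1])
E
```

```text
10.05 [0.58961702 0.24601756 0.33281379] [1.79990345e+02 1.08843895e-02 7.24719676e+01] [-0.96420653  0.10913687  0.02011127]
rack 0.77 [272.3, 184.0, 348.6, 292.0] [[0.5443, 0.2196, 0.0067], [0.5698, 0.2517, 0.0794], [0.6119, 0.2783, 0.0811]]
  toprect 0.0806 ((579.5015869140625, 248.07823181152344), (49.870628356933594, 60.90565872192383), 73.1568832397461)
  lm [222.6, 313.5] 0.97 [[0.5637 0.2542 0.0801]]
clip 0.74 [297.3, 224.3, 325.4, 276.1] [[0.5605, 0.2408, 0.0802], [0.573, 0.2501, 0.1102], [0.5917, 0.2582, 0.1139]]
  toprect 0.1132 ((575.7525024414062, 249.38525390625), (14.026880264282227, 24.363468170166016), 72.90536499023438)
  lm [231.8, 311.0] 0.56 [[0.566  0.2518 0.0927]]
origin [0.56896026 0.2508095  0.0805    ]
0.112 284 ((575.6102905273438, 249.46942138671875), (13.670493125915527, 14.452385902404785), 78.97534942626953)
0.105 670 ((575.8032836914062, 249.32981872558594), (14.175453186035156, 27.637847900390625), 73.00763702392578)
0.098 125 ((575.4718627929688, 250.61083984375), (12.202366828918457, 30.170639038085938), 78.3168716430664)
0.084 69 ((573.9827880859375, 251.7064208984375), (9.53144645690918, 26.44108772277832), 85.19294738769531)
0.075 67 ((580.6099243164062, 247.14422607421875), (2.5299224853515625, 34.385337829589844), 72.38372802734375)
171 231
```

View pics/w6c.png

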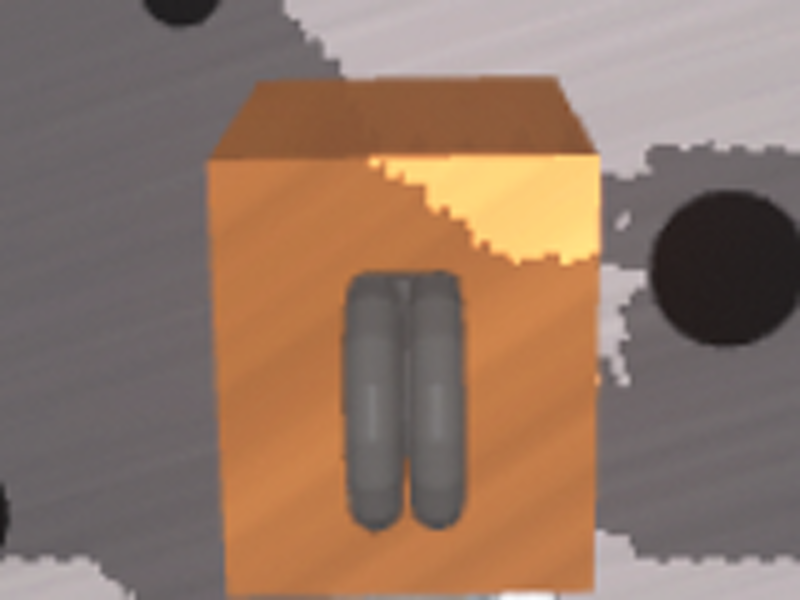

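Request:
jog_arm --pt "0.4 -0.001 -0.0143 0 0 0 -0.4" --pt "0.4 0 0 0.016 0 0 0" --pt "0.4 0 0 0.02 0 0 0" --pt "0.4 0 0 0.02 0 0 0" --pt "0.4 0 0 0.01 0 0 0" --pt "0.4 0 0 0 0 0 0" --pt "1 0 0 0 0 0 0" --pt "1 0 0 0 0 0 0" --pt "1 0 0 0 0 0 0" --pt "1 0 0 0 0 0 0" --pt "1 0 0 0 0 0 0" --pt "1 0 0 0 0 0 0" --grip_force 35

```text
time_s: 11.35
tool_pos: [0.5759, 0.2495, 0.2674]
tool_rot: [180.0, -0.0, 73.0]
force: [0.5, -0.2, -0.6]
grip_width: 0.0199
```

Request:
jog_arm --pt "1 0 0 0 0 0 0" --pt "1 0 0 0 0 0 0" --pt "1 0 0 0 0 0 0"

```text
time_s: 11.6
tool_pos: [0.5758, 0.2495, 0.2671]
tool_rot: [180.0, -0.0, 73.0]
force: [0.2, 0.4, 2.1]
grip_width: 0.0141
```

Request:
jog_arm --pt "1 0 0 -0.02 0 0 0" --pt "1 0 0 -0.025 0 0 0" --pt "1 0 0 -0.03 0 0 0" --pt "1 0 0 -0.03 0 0 0" --pt "1 0 0 0 0 0 0"

```text
time_s: 12.02
tool_pos: [0.5773, 0.2498, 0.3787]
tool_rot: [179.6, -0.4, 73.0]
force: [0.8, -0.4, 0.3]
grip_width: 0.014
```

Request:
jog_arm --pt "1 -0.0359 0.0095 0 0 0 0" --pt "1 -0.0359 0.0095 0 0 0 0" --pt "1 -0.0359 0.0095 0 0 0 0" --pt "1 -0.0359 0.0095 0 0 0 0" --pt "1 -0.0359 0.0095 0 0 0 0" --pt "1 -0.0359 0.0095 0 0 0 0" --pt "1 -0.0359 0.0095 0 0 0 0" --pt "1 -0.0359 0.0095 0 0 0 0" --pt "1 0 0 0 0 0 -6.5" --pt "1 0 0 0 0 0 -6.5" --pt "1 0 0 0 0 0 -6.6" --pt "1 0 0 0 0 0 0"

```text
time_s: 13.02
tool_pos: [0.5644, -0.0478, 0.3712]
tool_rot: [-180.0, -0.0, 92.8]
force: [-0.7, 0.2, -1.3]
grip_width: 0.0138
```

```bash
python3 - <<'E'
from look import *
o=status.get_obs(); print(o["time_s"],o["tool_pos"],o["tool_rot"],o["force"],o["grip_width"])
im,d,p,out=look("w7",[])
for n in("clip_tip","clip_kink"):
    l=landmark_of("wrist",n)
    if l: print(n,l[0]["position"],l[0]["conf"],pts("wrist",d,[l[0]["position"]],p),rayz(p,l[0]["position"],o["tool_pos"][2]-.251))
b=cv2.resize(im[180:330,213:413],None,fx=4,fy=4,interpolation=cv2.INTER_CUBIC); cv2.imwrite("pics/w7c.png",b[:,:,::-1])
E
```

```text
13.0167 [ 0.56439885 -0.04781911  0.37118056] [-1.79961444e+02 -9.27050762e-03  9.27554224e+01] [-0.66280622  0.19837478 -1.27232608] 0.013802342409053614
clip_tip [256.6, 313.5] 0.6 [[ 0.55623963 -0.0478029   0.13010336]] [ 0.55946054 -0.04765781  0.12018056]
clip_kink [293.7, 309.6] 0.62 [[ 0.5500848  -0.04974426  0.20180207]] [ 0.58595561 -0.04903991  0.12018056]
```

View pics/w7c.png

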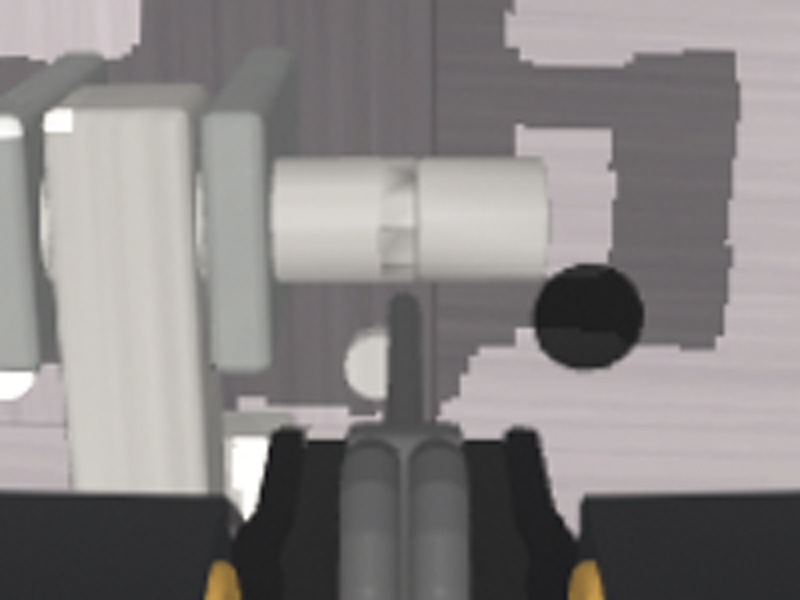

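```bash
python3 - <<'E'
from h import *
p=cams.camera_params("wrist"); q=np.load("w7.npz"); p["eye"]=q["eye"]; p["attitude"]=q["att"]
f=lambda x,y:(180+y/4,213+x/4)
print("hole",rayz(p,f(397,246),.0868),"tip end",rayz(p,f(404,293),.1205),"tip z=.12",rayz(p,f(404,300),.120))
e=p["eye"];u=lambda v:v/np.linalg.norm(v)
d=u(rayz(p,f(397,157),.05)-e)+u(rayz(p,f(397,280),.05)-e); print("axis",(e+d*(.075-e[2])/d[2]).round(4))
E
```

```text
hole [ 0.55864179 -0.04864638  0.0868    ] tip end [ 0.55705539 -0.04744655  0.1205    ] tip z=.12 [ 0.55840778 -0.04738154  0.12      ]
axis [ 0.5565 -0.0488  0.075 ]
```

Request:
jog_arm --pt "1 -0.0012 0 0.008 0 0 0" --pt "1 0 0 0.01 0 0 0" --pt "1 0 0 0.007 0 0 0" --pt "1 0 0 0 0 0 0" --pt "1 0 0 0 0 0 0"

```text
time_s: 13.58
tool_pos: [0.5644, -0.0485, 0.3457]
tool_rot: [-179.9, 0.0, 92.6]
force: [-0.6, -0.8, -0.9]
grip_width: 0.0138
```

```bash
python3 - <<'E'
from look import *
o=status.get_obs(); print(o["time_s"],o["tool_pos"],o["tool_rot"],o["force"],o["grip_width"])
im,d,p,out=look("w8",[])
l=landmark_of("wrist","clip_tip"); print(l[0]["position"] if l else l)
b=cv2.resize(im[200:290,253:373],None,fx=6,fy=6,interpolation=cv2.INTER_CUBIC); cv2.imwrite("pics/w8c.png",b[:,:,::-1])
E
```

```text
13.5833 [ 0.56436943 -0.04852391  0.34565242] [-1.79885527e+02  3.14320496e-03  9.26213260e+01] [-0.60194735 -0.76798724 -0.85880997] 0.013847125868497158
[256.6, 317.6]
```

View pics/w8c.png

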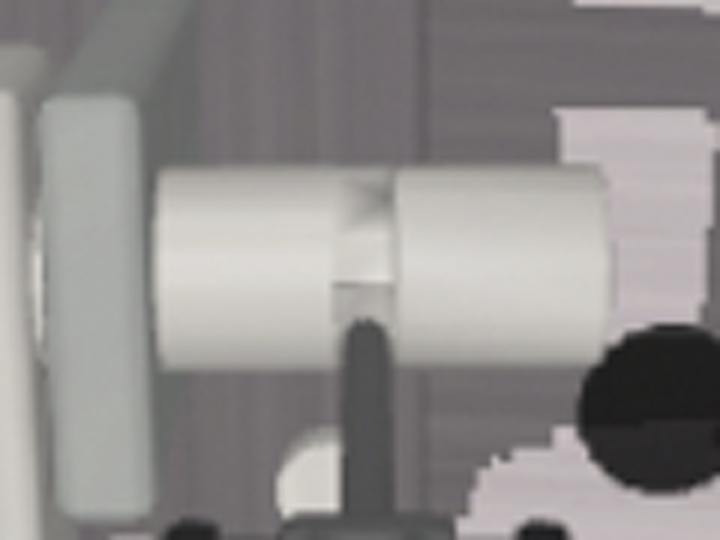

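```bash
python3 - <<'E'
from h import *
p=cams.camera_params("wrist"); q=np.load("w8.npz"); p["eye"]=q["eye"]; p["attitude"]=q["att"]
f=lambda x,y:(200+y/6,253+x/6)
print("hole",rayz(p,f(364,308),.0868),"tip",rayz(p,f(366,328),.0945),rayz(p,f(366,320),.0945))
e=p["eye"];u=lambda v:v/np.linalg.norm(v)
d=u(rayz(p,f(364,165),.05)-e)+u(rayz(p,f(364,367),.05)-e); print("axis",(e+d*(.075-e[2])/d[2]).round(4))
E
```

```text
hole [ 0.55794764 -0.04840424  0.0868    ] tip [ 0.55784023 -0.04818713  0.0945    ] [ 0.55693014 -0.04822847  0.0945    ]
axis [ 0.5564 -0.0485  0.075 ]
```

Request:
jog_arm --pt "1 -0.0002 0 0.003 0 0 0" --pt "1 0 0 0.003 0 0 0" --pt "1 0 0 0.002 0 0 0" --pt "1 0 0 0.001 0 0 0" --pt "1 0 0 0.001 0 0 0" --pt "1 0 0 0 0 0 0"

```text
time_s: 14.18
tool_pos: [0.5646, -0.0489, 0.3366]
tool_rot: [-180.0, -0.0, 92.6]
force: [0.4, 0.1, -0.1]
grip_width: 0.0136
```

Request:
jog_arm --pt "1 0 0 0.001 0 0 0" --pt "1 0 0 0.001 0 0 0" --pt "1 0 0 0 0 0 0"

```text
time_s: 14.43
tool_pos: [0.5646, -0.0489, 0.3346]
tool_rot: [-180.0, -0.0, 92.6]
force: [-0.3, -0.1, -1.8]
grip_width: 0.014
```

Request:
jog_arm --pt "1 0 -0.0002 0.001 0 0 0" --pt "1 0 -0.0002 0.001 0 0 0" --pt "1 0 -0.0002 0.001 0 0 0" --pt "1 0 0 0 0 0 0"

```text
time_s: 14.77
tool_pos: [0.564, -0.0489, 0.3315]
tool_rot: [-180.0, -0.0, 92.6]
force: [-0.4, 0.4, -0.8]
grip_width: 0.0138
```

Request:
jog_arm --pt "1 0 -0.0002 0.001 0 0 0" --pt "1 0 -0.0002 0.001 0 0 0" --pt "1 0 0 0.001 0 0 0" --pt "1 0 0 0 0 0 0"

```text
time_s: 15.1
tool_pos: [0.5636, -0.0489, 0.3285]
tool_rot: [-180.0, -0.0, 92.6]
force: [-1.2, 0.7, -0.9]
grip_width: 0.0138
```

Request:
jog_arm --pt "1 0 -0.0002 0.001 0 0 0" --pt "1 0 -0.0002 0.001 0 0 0" --pt "1 0 0 0.001 0 0 0" --pt "1 0 0 0.001 0 0 0" --pt "1 0 0 0.001 0 0 0" --pt "1 0 0 0 0 0 0"

```text
time_s: 15.6
tool_pos: [0.5631, -0.049, 0.3234]
tool_rot: [-180.0, -0.0, 92.6]
force: [0.1, -0.4, -1.4]
grip_width: 0.0139
```

Request:
jog_arm --pt "1 0 0 0.001 0 0 0" --pt "1 0 0 0.001 0 0 0" --pt "1 0 0 0.001 0 0 0" --pt "1 0 0 0 0 0 0"

```text
time_s: 15.93
tool_pos: [0.5631, -0.049, 0.3206]
tool_rot: [-180.0, -0.0, 92.6]
force: [-1.4, -0.6, 0.3]
grip_width: 0.0136
```

Request:
jog_arm --pt "1 0 0 0.0015 0 0 0" --pt "1 0 0 0.0015 0 0 0" --pt "1 0 0 0.0015 0 0 0" --pt "1 0 0 0 0 0 0"

```text
time_s: 16.27
tool_pos: [0.5631, -0.0491, 0.3167]
tool_rot: [-180.0, -0.0, 92.6]
force: [-3.3, 0.4, 4.2]
grip_width: 0.014
```

Request:
jog_arm --pt "1 0 0 0.0015 0 0 0" --pt "1 0 0 0.0015 0 0 0" --pt "1 0 0 0.0015 0 0 0" --pt "1 0 0 0 0 0 0"

```text
time_s: 16.6
tool_pos: [0.5636, -0.0492, 0.3126]
tool_rot: [179.9, 0.0, 92.6]
force: [-2.4, -0.2, 3.5]
grip_width: 0.0135
```

Request:
jog_arm --pt "1 0 0 0.0015 0 0 0" --pt "1 0 0 0.0015 0 0 0" --pt "1 0 0 0.0015 0 0 0" --pt "1 0 0 0 0 0 0"

```text
time_s: 16.93
tool_pos: [0.5636, -0.0491, 0.3079]
tool_rot: [179.9, -0.0, 92.6]
force: [-2.1, -0.3, 3.2]
grip_width: 0.0136
```

Request:
jog_arm --pt "1 0 0 0.0015 0 0 0" --pt "1 0 0 0.0015 0 0 0" --pt "1 0 0 0.0015 0 0 0" --pt "1 0 0 0 0 0 0"

```text
time_s: 17.27
tool_pos: [0.5634, -0.0489, 0.3024]
tool_rot: [180.0, 0.0, 92.6]
force: [-0.5, -0.5, -0.9]
grip_width: 0.0139
```

Request:
jog_arm --pt "1 0 0 0.0015 0 0 0" --pt "1 0 0 0.0015 0 0 0" --pt "1 0 0 0.0015 0 0 0" --pt "1 0 0 0 0 0 0"

```text
time_s: 17.6
tool_pos: [0.5632, -0.0488, 0.2974]
tool_rot: [-180.0, 0.0, 92.6]
force: [0.5, 0.2, -1.1]
grip_width: 0.0138
```

Request:
jog_arm --pt "1 0 0 0.001 0 0 0" --pt "1 0 0 0.0015 0 0 0" --pt "1 0 0 0.001 0 0 0" --pt "1 0 0 0 0 0 0"

```text
time_s: 17.93
tool_pos: [0.5632, -0.0489, 0.2944]
tool_rot: [-180.0, -0.0, 92.6]
force: [-0.1, 0.6, -2.2]
grip_width: 0.0138
```

```bash
python3 - <<'E'
from look import *
o=status.get_obs(); print(o["time_s"],o["tool_pos"],o["tool_rot"],o["force"],o["grip_width"])
im,d,p,out=look("w9",[])
p2=cams.camera_params("scene"); s,ds=cams.read_camera("scene")
a=cv2.resize(im[170:330,233:393],(500,500),interpolation=cv2.INTER_CUBIC)
for n in("clip","clip_tip","clip_kink"):
    l=landmark_of("scene",n); print(n,[(x["position"],round(x["conf"],2)) for x in l[:2]])
b=cv2.resize(s[180:280,250:310],(300,500),interpolation=cv2.INTER_CUBIC)
cv2.imwrite("pics/w9c.png",np.hstack([a,b])[:,:,::-1])
pr=lambda X: proj(p2,X,"scene").round(1).tolist()
print(pr([[.557,-.0488,.107],[.557,-.0488,.043],[.5665,-.0484,.061]]))
E
```

```text
17.9333 [ 0.56320538 -0.04890571  0.2944086 ] [-1.79981059e+02 -3.28145320e-03  9.26336863e+01] [-0.10216549  0.58341941 -2.21640255] 0.013779336486164744
clip [([221.0, 314.5], 0.85), ([254.9, 317.4], 0.5)]
clip_tip [([253.6, 319.0], 0.5), ([235.3, 314.5], 0.27)]
clip_kink [([244.3, 318.6], 0.49)]
[[221.5, 318.2], [250.9, 319.0], [245.5, 315.6]]
```

View pics/w9c.png

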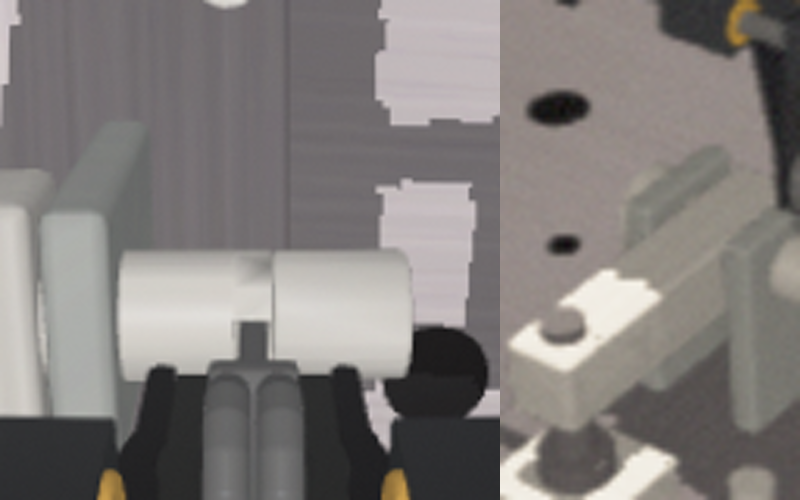

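Request:
jog_arm --pt "0.6 0 0 0 0 0 0" --pt "0.6 0 0 0 0 0 0" --pt "0.6 0 0 0 0 0 0" --pt "0.6 0 0 0 0 0 0" --pt "0.6 0 0 0 0 0 0" --pt "0.6 0 0 -0.01 0 0 0" --pt "0.6 0 0 -0.02 0 0 0" --pt "0.6 0 0 -0.03 0 0 0" --pt "0.2 0 0.02 -0.02 0 0 0" --pt "0 0 0.02 0 0 0 0" --pt "0 0 0 0 0 0 0" --pt "0 0 0 0 0 0 0"

```text
time_s: 19.18
tool_pos: [0.6037, -0.0469, 0.3753]
tool_rot: [180.0, 0.0, 92.7]
force: [-1.3, -0.8, -0.5]
grip_width: 0.0538
```

```bash
python3 - <<'E'
from look import *
o=status.get_obs(); print(o["time_s"],o["tool_pos"],o["force"],o["grip_width"])
im,d,p,out=look("w10",["clip"])
p2=cams.camera_params("scene"); s,ds=cams.read_camera("scene")
for n in("clip","clip_tip","clip_kink"):
    l=landmark_of("scene",n); print(n,[(x["position"],round(x["conf"],2)) for x in l[:2]])
a=cv2.resize(im[150:310,213:373],(500,500),interpolation=cv2.INTER_CUBIC)
b=cv2.resize(s[190:290,285:345],(300,500),interpolation=cv2.INTER_CUBIC)
cv2.imwrite("pics/w10c.png",np.hstack([a,b])[:,:,::-1])
E
```

```text
19.1833 [ 0.60367839 -0.04687106  0.37526022] [-1.27280504 -0.79624768 -0.53967136] 0.05384607910861458
clip 0.78 [301.7, 180.9, 327.8, 233.3] [[0.554, -0.055, 0.0184], [0.5655, -0.048, 0.133], [0.6015, -0.041, 0.137]]
  toprect 0.1362 ((569.3509521484375, -47.87492370605469), (24.063644409179688, 13.413163185119629), 3.0173909664154053)
  lm [195.8, 309.4] 0.97 [[ 0.5579 -0.0512  0.1325]]
clip [([224.1, 314.8], 0.57)]
clip_tip [([253.0, 317.8], 0.66)]
clip_kink [([232.7, 315.3], 0.58), ([244.6, 320.7], 0.53)]
```

View pics/w10c.png

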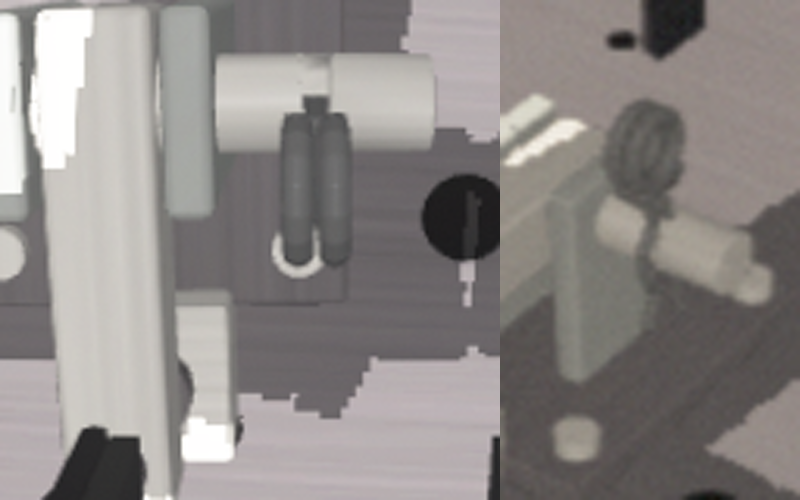

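```bash
python3 - <<'E'
from look import *
t,_=cams.read_camera("top"); s,_=cams.read_camera("scene"); w=cv2.imread("pics/w10.png")[:,:,::-1]
R_=lambda x:cv2.resize(x,(400,300),interpolation=cv2.INTER_CUBIC)
cv2.imwrite("pics/fin.png",np.vstack([np.hstack([R_(w[120:240,140:300]),R_(t[220:280,320:400])]),np.hstack([R_(s[190:265,240:340]),R_(s[180:420,100:420])])])[:,:,::-1])
for n in ["pin_ref","fixture"]:
    o=outline_of("top",n); print(n,o[0]["box"] if o else o)
for n in ["rack","spacer","spray_can","brush"]:
    o=outline_of("scene",n); print(n,o[0]["box"] if o else o)
E
```

```text
pin_ref [369.0, 242.3, 370.3, 262.7]
fixture [334.0, 218.1, 380.2, 290.4]
rack [437.7, 299.3, 497.0, 373.1]
spacer [274.4, 213.2, 335.8, 244.2]
spray_can [117.1, 187.2, 165.7, 260.9]
brush [344.1, 356.3, 449.8, 460.4]
```

View pics/fin.png

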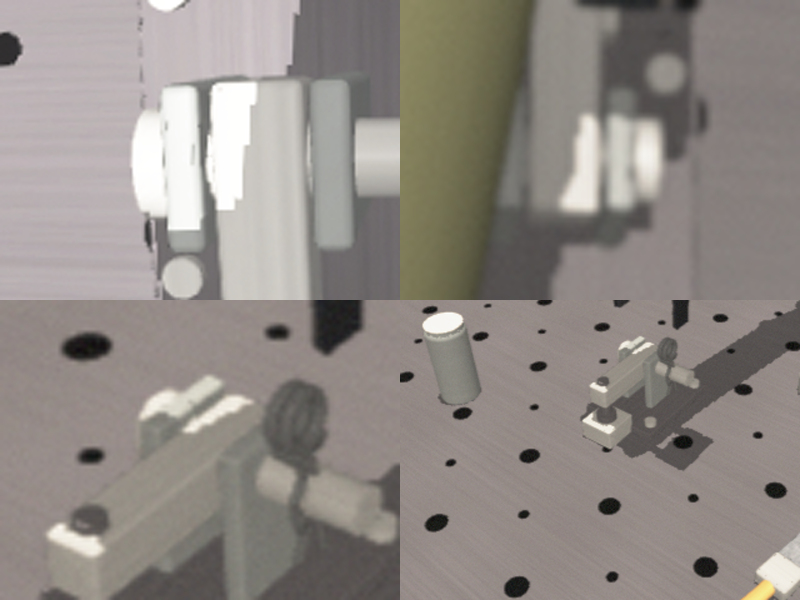

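```bash
python3 -c "
from cell import env,status
print(status.get_obs()['time_s'],status.get_obs()['force']); print(env.sign_off())"
```

```text
19.9333 [ 0.16106745 -0.71959039  0.26077355]
the job is handed in; nothing more can be done
None
```

The job is done and handed in at 19.9 s on the robot's clock, well under the 72 s limit.

**Pin:** I pushed it until it stalled against the cheek at about 23 N. The last pictures show its head tight against the cheek and the cross-hole end out on the other side.

**Clip:** I found the hole with the wrist camera, and the straight leg went in with almost no resistance. The bent leg rode over with a push of about 4 N, just under the 5–15 N expected. The push then dropped to zero, and I took that drop as the snap. I released the clip at the nominal height and backed the gripper clear.

**Checks that were off or not made:**
- **Clip height:** after release its top measured about 0.137 m, so it seems to sit about 4 mm lower than nominal. That puts the pin's axis about 28 mm below the collar instead of 32 mm. I put this down to the clip settling onto the pin plus camera error. The pictures show the leg through the hole and the collar clear of the pin.
- **Bent leg below the pin:** it is blurred in the pictures, and the kink detector gave two different positions. The snap therefore rests on the force drop and the depth reached.
- **Bystanders:** the rack, brush and spray can had not moved in the last scene picture. The last search for the spacer ring picked out the clamp instead, so its position was not confirmed; the arm never went near it.

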